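Put the last switch away and snap the component box shut

TASK

Put the push switch that stands on the bench to the right of the open component box into the front compartment that already holds one like it. Then close the box's hinged lid and press its front edge down until the catch snaps and the lid is fully shut. Do not knock over or shift the bottle, the screwdriver and the parts tray.

Things in the scene. Friction and masses are not known exactly. Their poses are not given: they have to be found in the camera images.
- organiser: grey-blue box, 130 x 220 mm, fixed; lid hinged on its far long side. Origin: centre of underside; x from front to hinge, y along its length. Inner floor z 2 mm, walls to 36, dividers to 32. Front row: four compartments, x -62 to 11 mm, 52 wide, centred at y -82, -27, 27, 82. One holds a switch (in its rear half, x about -14), two a steel spacer each; ignore the tiny parts
- organiser_lid (a joint): lid angle in rad: 0 shut, about 1.1 to 1.5 at the start (about 1.57 is upright), at most 1.83. The hinge is stiff enough that the lid stays where it is left. The snap catch stops a lowered lid near 0.1; a press of about 6 N on the front edge snaps it past to 0
- lid_edge (a point): middle of the front edge of the lid, on its outer (upper) face; 137 mm from the hinge axis, 39 mm above the bench when shut. The lid panel is 2 mm thick with a 9 mm skirt round its edge, 226 mm long
- lid_hinge (a point): middle of the lid's hinge line, in the box frame at x = 69, y = 0, z = 37 mm; the axis runs along the box's y
- loose_switch: the push switch to put away, standing alone on the bench right of the box: black, round, 24 mm across and 26 mm high including two thin brass tags that point up; body about 15 to 24 mm across. Origin: centre of its underside, z up
- boxed_switch: the like push switch, standing in one of the front compartments of the box: same size and origin as the loose one. It marks the compartment to use
- spacer_a: bright steel spacer tube, 28 mm across with a 14 mm bore, 22 mm high, standing in another front compartment; origin centre of its underside
- spacer_b: a second spacer like spacer_a in another front compartment
- flux_bottle: bystander: small white bottle with a red tip, 35 mm across, 110 mm high, standing; origin centre of underside
- screwdriver: bystander: screwdriver with a red handle, 165 mm long along its y, 29 mm high, lying; origin centre of underside
- tray: bystander: dark open parts tray with screws, 80 x 115 x 24 mm (long along its y); origin centre of underside

How it is judged:
By the outcome, as a careful person would: the job done as asked, in the order asked, and still so for the second after the job is handed in, with the robot touching nothing.
It also fails if it takes over 59 s, if anything falls off the work surface, if the arm or the gripper's body presses on something with over 40 N, if the wrist force passes 120 N, or if a joint passes its speed limit or range.

ROBOT

A 7-joint arm with a two-finger parallel gripper is mounted at the origin on the work surface; the furniture and walls round the work are solid. World frame = base frame: x ahead of the robot, y to its left, z up, the work surface at z = 0. Lengths are in m, angles in rad, forces in N, time in s.
With the tool pointing down it reaches from about 0.425 to 0.925 m from the base axis. Payload 6.8 kg.
Tool frame: the origin (TCP) lies on the front face of the gripper's body, between the roots of the fingers; the fingertips stand 73 mm ahead of it and the grasp point (between the pads) lies 54 mm ahead of it (env.nose_length is the distance from the TCP to the fingertips, in m); z points along the fingers, y is the line along which they close (so a half turn about z gives the same grasp; the last joint's range is limited). The gripper opens to 85 mm and grips with 20 to 120 N. Pads are 22 mm wide; open, the fingers measure 114 mm over their backs; the gripper's body (76 mm by 85 mm) begins 54 mm behind the grasp point. The pads swing forward as they close: fully open they stand 13 mm farther back than shut.
Start: joints at [-1.391, 0.477, 0.022, 1.555, -0.011, 1.109, -0.083], TCP at [0.192, 0.647, 0.304] pointing down, gripper open.
Joint ranges: [-2.96, 2.96], [-0.34, 2.1], [-1.41, 1.46], [0.24, 2.44], [-1.37, 4.51], [0.17, 1.92], [-2.96, 2.96]. Speed limits (rad/s): [2.39, 2.39, 3.14, 3.14, 3.14, 3.14, 3.14].

INTERFACE

Orientations are given as a unit quaternion [w, x, y, z].
In Python, from cell import env, kin, camera, calibration, job gives the robot as it stands. The module is installed in compiled form; this text tells all that it offers. Calls block until the motion is done:
- env.reach(position, orientation): joint-space move of the TCP to a pose.
- env.movel(position, velocity=0.15, rot=None, stop_force=None): straight line of the TCP; rot=None keeps the orientation; velocity is the mean speed in m/s. With stop_force (N) it stops when the force on the tool has changed by that much, and returns True; else False.
- env.goto_joints(angles): joint-space move.
- env.grip(opening, f_grip=None): finger opening in m; f_grip is the grip in N (None keeps the last); returns when the fingers have stopped.
- env.dwell(seconds).
- kin.inverse_kinematics(position, orientation): joint angles nearest the present ones, or None.
- env.get_state(): the state.
- camera(name): name is "scene" or "top" or "wrist"; returns (picture, depth): 400x640x3 uint8, blue, green, red; 400x640 float32, m along the optical axis (not along the pixel's ray), 0 where there is no reading.
- calibration(name): a dict with "fx", "fy", "cx", "cy" (pixels), "k1" (the pictures are not rectified: a ray, as slopes to the right and down, at radius r is drawn at 1 + k1 r^2 times it, then the intrinsics apply), "rvec" (rotation vector, rad) and "tvec" (3), from world to camera coordinates, as OpenCV has them. Camera axes: x right, y down, z forward; pixel columns grow to the right and rows downward; lengths in m; the calibration is good to about 2 mm. A picture is of the moment at which its call begins: read the wrist's pose just before it. calibration takes no time and is no camera call; for the wrist camera it gives the pose at the moment of the call.
A pose or a line that the arm cannot do raises env.PlanningError and nothing moves.
- job.job_done(): hands the job in; it is judged then, once.
The state is a dict: "time": time; "qpos": joint angles; "joint_velocities": joint speeds; "joint_torque": joint torques, N m; "tcp_pos": TCP position; "orientation": TCP orientation; "force": force on the tool from outside, world axes, zero at the start; "torque": the same for the moment, N m; "opening": finger opening in m; "gripper_force": force on a finger pad.
Only numpy, scipy, OpenCV 4.12 (cv2) and the standard library are available. Lean on these libraries where they do the work, as an engineer would, in place of code of your own. Each camera call takes 0.05 s, during which the arm holds its last target. There are 200 camera calls.

## Working session

There is one attempt and no reset: what is moved stays moved. The work goes in short steps, each a Python script; the robot and the scene stay as the last script left them, time stands still between calls to the robot, and variables do not carry over. Pictures are saved under pics/ and viewed, at most 13 in all, crops included, and the job is handed in when it is done.

```bash
mkdir -p pics; cat > h.py <<'E'
import numpy as np, cv2
from cell import env, kin, camera, calibration, job
def K(c): return np.array([[c["fx"],0,c["cx"]],[0,c["fy"],c["cy"]],[0,0,1.]])
def slopes(c,uv):
    d=(np.atleast_2d(uv)-[c["cx"],c["cy"]])/[c["fx"],c["fy"]]
    s=d.copy()
    for _ in range(20): s=d/(1+c["k1"]*(s**2).sum(1,keepdims=True))
    return s
def RT(c): return cv2.Rodrigues(np.array(c["rvec"],float))[0],np.array(c["tvec"],float).ravel()
def plane(c,uv,z):
    R,t=RT(c); s=slopes(c,uv); d=np.c_[s,np.ones(len(s))]@R; o=-R.T@t
    return o+d*((z-o[2])/d[:,2])[:,None]
def pts(c,depth):
    v,u=np.mgrid[:400,:640]; s=slopes(c,np.c_[u.ravel(),v.ravel()].astype(float))
    R,t=RT(c); z=depth.ravel()[:,None]
    return ((np.c_[s,np.ones(len(s))]*z-t)@R).reshape(400,640,3)
E
python3 - <<'E'
from h import *
for n in("scene","top"):
    c=calibration(n); p,d=camera(n); cv2.imwrite(f"pics/{n}.png",p); np.savez(f"{n}.npz",p=p,d=d); R,t=RT(c); print(n,c,-R.T@t)
s=env.get_state();print(s["time"],s["tcp_pos"],s["orientation"])
E
```

```text
scene {'fx': 459.2057508921909, 'fy': 459.2057508921909, 'cx': 310.9401552260278, 'cy': 202.51452682702228, 'k1': 0.019275417936960026, 'rvec': array([ 0.89738152, -2.28888891,  1.29246709]), 'tvec': array([0.36786781, 0.24419761, 0.7128004 ])} [-0.06165782  0.6045649   0.57770512]
top {'fx': 388.2322916824965, 'fy': 388.2322916824965, 'cx': 312.81769303509066, 'cy': 192.98680885858525, 'k1': -0.03378970425552409, 'rvec': array([ 2.14686666, -2.16055779,  0.18301564]), 'tvec': array([-0.02088135,  0.54718901,  1.00666795])} [ 0.39192524 -0.00200591  1.07685783]
0.1 [0.19147654 0.64681586 0.30301658] [-6.46961817e-05  1.43400082e-01  9.89664428e-01 -8.55472554e-04]
```

View pics/top.png

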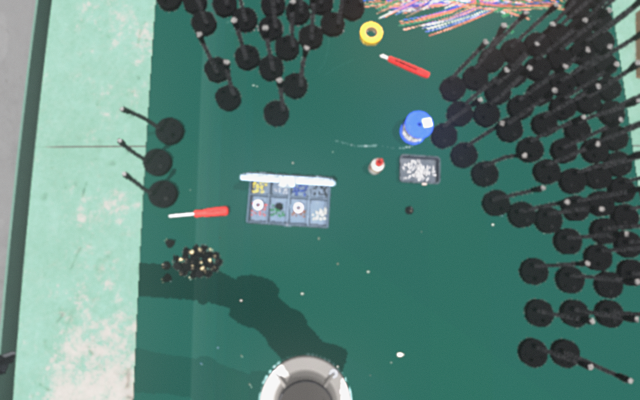

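View pics/scene.png

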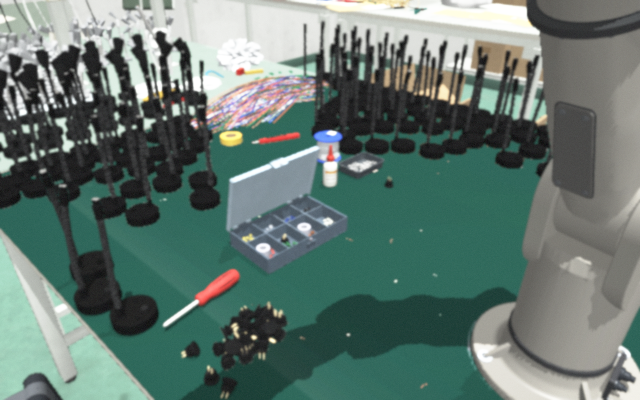

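The top view shows the box at about (247–329, 178–228) with its lid nearly upright along the far side at row ~180. The boxed switch is at (279,207), second compartment from the left, and the loose switch is at (409,210). The bottle is at (377,165), the tray at (420,169) and the screwdriver at (200,212). The scene view agrees, with the loose switch at (389,183).

```bash
python3 - <<'E'
from h import *
T=np.load("top.npz");c=calibration("top")
print("box rim fl,fr",plane(c,[[247,224],[328,228]],.036).round(3).tolist(),"lid top",plane(c,[[241,178],[335,182]],.17).round(3).tolist())
print("sw",plane(c,[[279,207],[409,210]],.02).round(3).tolist())
print("bottle/tray/sd",plane(c,[[377,165],[420,169],[200,212]],.03).round(3).tolist())
P=pts(c,T["d"]); 
for uv in [(288,180),(409,210),(377,162),(250,210),(420,169),(411,240)]: print(uv,P[uv[1],uv[0]].round(3))
# lid points from scene depth
c2=calibration("scene");S=np.load("scene.npz");Q=pts(c2,S["d"])
for uv in [(240,205),(310,175),(275,190),(389,181),(232,183),(318,152),(275,166)]: print("scene",uv,Q[uv[1],uv[0]].round(3))
# move to look down at switch region
w=calibration("wrist");R,t=RT(w);print("wristcam",(-R.T@t).round(3),R.round(2).tolist(),w["fx"])
E
```

```text
box rim fl,fr [[0.465, 0.152, 0.036], [0.453, -0.064, 0.036]] lid top [[0.564, 0.148, 0.17], [0.554, -0.074, 0.17]]
sw [[0.512, 0.068, 0.02], [0.502, -0.289, 0.02]]
bottle/tray/sd [[0.626, -0.203, 0.03], [0.615, -0.323, 0.03], [0.498, 0.28, 0.03]]
(288, 180) [0.558 0.037 0.174]
(409, 210) [ 0.502 -0.291  0.015]
(377, 162) [ 0.622 -0.193  0.086]
(250, 210) [0.506 0.149 0.006]
(420, 169) [ 0.619 -0.329  0.01 ]
(411, 240) [ 0.42  -0.297 -0.001]
scene (240, 205) [0.588 0.119 0.092]
scene (310, 175) [ 0.572 -0.072  0.093]
scene (275, 190) [0.582 0.028 0.092]
scene (389, 181) [ 0.499 -0.29   0.018]
scene (232, 183) [0.56  0.154 0.167]
scene (318, 152) [ 0.546 -0.071  0.159]
scene (275, 166) [0.55  0.053 0.169]
wristcam [0.126 0.666 0.373] [[0.28, 0.96, -0.0], [0.92, -0.27, 0.27], [0.26, -0.08, -0.96]] 275.43552080332654
```

```bash
cat >> h.py <<'E'
from scipy.spatial.transform import Rotation as Ro
def quat(yaw):  # tool down, tool x = -x rotated by yaw
    q=(Ro.from_euler("z",yaw)*Ro.from_quat([0,1,0,0])).as_quat(); return [q[3],q[0],q[1],q[2]]
E
python3 - <<'E'
from h import *
T=np.load("top.npz");S=np.load("scene.npz")
A=np.r_[pts(calibration("top"),T["d"])[T["d"]>0],pts(calibration("scene"),S["d"])[S["d"]>0]]
r=np.hypot(A[:,0],A[:,1]);th=np.degrees(np.arctan2(A[:,1],A[:,0]))
for a in range(-50,80,10):
    m=(th>a)&(th<a+10); print(a,[round(float(A[m&(r>q)&(r<q+.1),2].max(initial=-1)),2) for q in (.3,.4,.5,.6,.7,.8)])
for yaw in(-.055,):
  for p in([.502,-.29,.22],[.48,.07,.1],[.56,.04,.2]): print(kin.inverse_kinematics(p,quat(yaw)))
E
```

```text
-50 [0.01, 0.01, 0.01, 0.01, 0.24, 0.03]
-40 [0.01, 0.01, 0.03, 0.03, 0.24, 0.24]
-30 [0.01, 0.01, 0.02, 0.03, 0.07, 0.24]
-20 [0.01, 0.01, 0.01, 0.11, 0.01, 0.01]
-10 [0.01, 0.04, 0.17, 0.01, 0.01, 0.24]
0 [0.01, 0.04, 0.18, 0.08, 0.24, 0.24]
10 [0.01, 0.04, 0.17, 0.13, 0.01, 0.24]
20 [0.01, 0.01, 0.03, 0.01, 0.03, 0.24]
30 [0.01, 0.05, 0.04, 0.24, 0.24, 0.24]
40 [0.01, 0.05, 0.04, 0.01, 0.0, -1.0]
50 [0.01, 0.02, 0.01, -1.0, -1.0, -0.74]
60 [0.01, 0.01, 0.0, -1.0, -1.0, -0.74]
70 [0.01, 0.01, 0.3, 0.35, -0.74, -0.74]
[-0.31307771  0.64483321  1.0406483   1.91281486 -0.67265764  0.98318523
  2.55659069]
[-0.42126607  0.48900044  0.18105307  2.16127553 -0.17584064  0.50466935
  1.40903848]
[-0.47042225  0.43367258  0.36750495  1.94450238 -0.21194362  0.80048978
  1.53020692]
```

```bash
python3 - <<'E'
from h import *
env.movel([.15,.51,.36],velocity=.3)
q=np.array(env.get_state()["qpos"]);print(q.round(2))
q[0]+=1.8; env.goto_joints(q); s=env.get_state();print(s["time"],s["tcp_pos"],s["qpos"].round(2) if hasattr(s["qpos"],'round') else s["qpos"])
for y in(-.055,):
  k=kin.inverse_kinematics([.49,-.29,.2],quat(y));print(k)
if k is not None:
  env.reach([.49,-.29,.2],quat(-.055))
c=calibration("wrist");p,d=camera("wrist");cv2.imwrite("pics/w1.png",p);np.savez("w1.npz",p=p,d=d,**{k:c[k] for k in c})
s=env.get_state();print(s["time"],s["tcp_pos"],s["qpos"])
E
```

```text
[-1.41  0.19  0.01  1.83 -0.    1.12 -0.12]
3.6917 [ 0.46331732 -0.26109402  0.36021608] [ 0.39  0.19  0.    1.83 -0.    1.12 -0.12]
[ 0.63966665  0.44135486 -0.27290649  1.89085668  0.15667593  0.82991203
  1.80137843]
5.4167 [ 0.49027369 -0.28995551  0.20036701] [ 0.63926136  0.44090447 -0.27279447  1.89051934  0.15665246  0.82999728
  1.80075584]
```

View pics/w1.png

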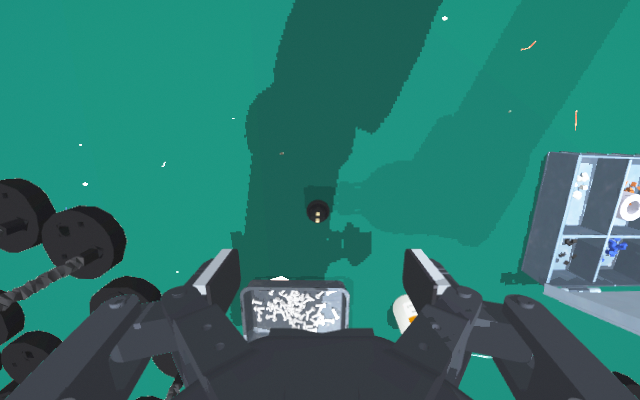

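The wrist view shows the switch at about (317,212), its brass tags at (318,215), and the fingers at left and right. The tray is at (295,308), the bottle at (403,313) and the box at right (530–640, 150–300).

```bash
python3 - <<'E'
from h import *
W=np.load("w1.npz");c={k:W[k] for k in W.files if k not in"pd"};P=pts(c,W["d"])
sub=P[185:240,295:345].reshape(-1,3);m=sub[:,2]>.004;Q=sub[m]
for a in np.arange(.003,.03,.003):
    q=sub[(sub[:,2]>=a)&(sub[:,2]<a+.003)]
    if len(q): print(round(a,3),len(q),q.min(0).round(4)[:2],q.max(0).round(4)[:2])
p=W["p"][185:240,295:345];cv2.imwrite("pics/sw.png",cv2.resize(p,None,fx=10,fy=10,interpolation=0))
# fingers
F=P.copy(); s=env.get_state()["tcp_pos"]
for v in (255,262,270,280): print(v,[(u,(P[v,u]-s).round(3).tolist()) for u in (195,205,212,222,230,236)])
E
```

```text
0.003 111 [ 0.489  -0.3055] [ 0.5109 -0.283 ]
0.006 4 [ 0.4916 -0.2997] [ 0.493  -0.2907]
0.009 78 [ 0.4914 -0.3032] [ 0.5102 -0.2852]
0.012 19 [ 0.4919 -0.3021] [ 0.5028 -0.2853]
0.015 152 [ 0.492  -0.3017] [ 0.5085 -0.2872]
0.018 17 [ 0.4943 -0.2989] [ 0.5036 -0.29  ]
0.021 8 [ 0.4969 -0.2961] [ 0.5039 -0.2929]
0.024 10 [ 0.4972 -0.2961] [ 0.504  -0.2929]
255 [(195, [0.054, -0.14, -0.2]), (205, [0.054, -0.129, -0.2]), (212, [0.055, -0.122, -0.201]), (222, [-0.015, -0.046, -0.047]), (230, [-0.015, -0.043, -0.048]), (236, [-0.011, -0.043, -0.056])]
262 [(195, [0.062, -0.141, -0.199]), (205, [-0.011, -0.056, -0.049]), (212, [-0.015, -0.048, -0.04]), (222, [-0.014, -0.044, -0.042]), (230, [-0.012, -0.043, -0.046]), (236, [-0.007, -0.043, -0.054])]
270 [(195, [0.072, -0.144, -0.201]), (205, [-0.015, -0.048, -0.033]), (212, [-0.014, -0.046, -0.034]), (222, [-0.013, -0.042, -0.035]), (230, [-0.008, -0.043, -0.045]), (236, [-0.003, -0.043, -0.054])]
280 [(195, [-0.011, -0.053, -0.032]), (205, [-0.015, -0.045, -0.025]), (212, [-0.015, -0.042, -0.025]), (222, [-0.008, -0.043, -0.036]), (230, [-0.003, -0.043, -0.044]), (236, [0.002, -0.044, -0.053])]
```

View pics/sw.png

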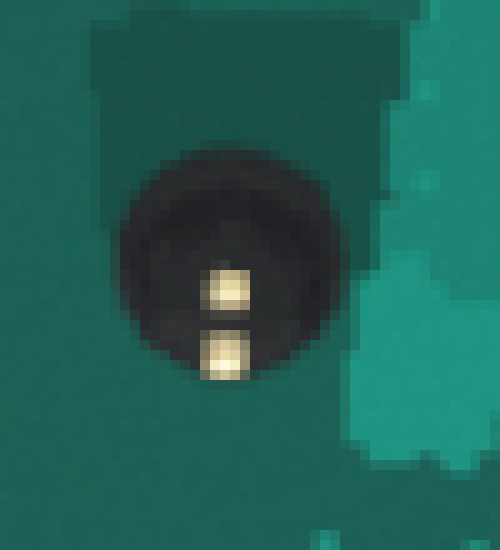

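```bash
python3 - <<'E'
from h import *
env.grip(.036,f_grip=25)
s=env.get_state();c=calibration("wrist");p,d=camera("wrist");P=pts(c,d)
R=Ro.from_quat(np.roll(s["orientation"],-1)); L=R.inv().apply(P.reshape(-1,3)-s["tcp_pos"])
m=(L[:,2]>.03)&(L[:,2]<.085)&(abs(L[:,0])<.03)&(abs(L[:,1])<.06); L=L[m]
print(s["opening"],"ztip",np.percentile(L[:,2],[98,99.5,100]).round(4))
for a in np.arange(.03,.08,.005):
    q=L[(L[:,2]>=a)&(L[:,2]<a+.005)]
    if len(q)<3: continue
    A,B=q[q[:,1]<0],q[q[:,1]>0]
    print(round(a,3),[ (x[:,0].min().round(4),x[:,0].max().round(4),x[:,1].min().round(4),x[:,1].max().round(4)) for x in(A,B) if len(x)])
cv2.imwrite("pics/w2.png",p)
E
```

```text
0.035979912526257346 ztip [0.0678 0.0702 0.0719]
0.03 [(np.float64(-0.0101), np.float64(0.0134), np.float64(-0.0357), np.float64(-0.0182)), (np.float64(-0.0102), np.float64(0.0137), np.float64(0.017), np.float64(0.0346))]
0.035 [(np.float64(-0.0102), np.float64(0.0127), np.float64(-0.025), np.float64(-0.0182)), (np.float64(-0.0098), np.float64(0.0126), np.float64(0.0171), np.float64(0.0238))]
0.04 [(np.float64(-0.0095), np.float64(0.0126), np.float64(-0.0319), np.float64(-0.0181)), (np.float64(-0.0098), np.float64(0.0126), np.float64(0.017), np.float64(0.0312))]
0.045 [(np.float64(-0.0104), np.float64(0.0129), np.float64(-0.0321), np.float64(-0.0182)), (np.float64(-0.0103), np.float64(0.0128), np.float64(0.0172), np.float64(0.0312))]
0.05 [(np.float64(-0.0102), np.float64(0.0126), np.float64(-0.0323), np.float64(-0.0182)), (np.float64(-0.0105), np.float64(0.0126), np.float64(0.0174), np.float64(0.0309))]
0.055 [(np.float64(-0.0099), np.float64(0.0126), np.float64(-0.0321), np.float64(-0.0181)), (np.float64(-0.0095), np.float64(0.0127), np.float64(0.0176), np.float64(0.031))]
0.06 [(np.float64(-0.0104), np.float64(0.0126), np.float64(-0.0312), np.float64(-0.0181)), (np.float64(-0.0097), np.float64(0.0129), np.float64(0.0176), np.float64(0.03))]
0.065 [(np.float64(-0.0094), np.float64(0.0126), np.float64(-0.0248), np.float64(-0.0181)), (np.float64(-0.0091), np.float64(0.0124), np.float64(0.0176), np.float64(0.0283))]
0.07 [(np.float64(0.0006), np.float64(0.0084), np.float64(-0.0185), np.float64(-0.0182)), (np.float64(0.0018), np.float64(0.0082), np.float64(0.0177), np.float64(0.0179))]
```

```bash
python3 - <<'E'
from h import *
env.movel([.5013,-.2945,.12],velocity=.2)
print(env.movel([.5013,-.2945,.081],velocity=.08,stop_force=4))
env.grip(.008,f_grip=25)
s=env.get_state();print(s["opening"],s["gripper_force"],s["force"])
env.movel([.5013,-.2945,.2],velocity=.15)
s=env.get_state();print(s["time"],s["opening"],s["gripper_force"],s["tcp_pos"])
np_c=calibration("wrist");p,d=camera("wrist");cv2.imwrite("pics/w3.png",p[150:,140:500])
P=pts(np_c,d);R=Ro.from_quat(np.roll(s["orientation"],-1));L=R.inv().apply(P.reshape(-1,3)-s["tcp_pos"])
m=(L[:,2]>.04)&(L[:,2]<.11)&(abs(L[:,0])<.02)&(abs(L[:,1])<.03);L=L[m]
for a in np.arange(.05,.1,.004):
    q=L[(L[:,2]>=a)&(L[:,2]<a+.004)]
    if len(q):print(round(a,3),len(q),q.min(0).round(4),q.max(0).round(4))
E
```

```text
False
0.0159995337400281 22.788939549936913 [ 0.18632436 -0.00598394  1.11213147]
8.45 0.015851085380183205 22.670765260700136 [ 0.50070949 -0.29430695  0.19915888]
0.05 206 [ 0.0046 -0.0218  0.05  ] [0.0127 0.0212 0.054 ]
0.054 269 [-0.0103 -0.0218  0.054 ] [0.0126 0.0213 0.058 ]
0.058 237 [-0.0027 -0.0219  0.058 ] [0.0126 0.0213 0.062 ]
0.062 658 [-0.0099 -0.0214  0.062 ] [0.0128 0.0204 0.066 ]
0.066 232 [-0.0078 -0.0193  0.066 ] [0.0127 0.0142 0.07  ]
0.07 149 [-0.0036 -0.0109  0.07  ] [0.0114 0.0078 0.0729]
0.074 197 [ 0.0045 -0.0086  0.0746] [0.0128 0.0081 0.078 ]
0.078 65 [ 0.0076 -0.0087  0.078 ] [0.0127 0.0094 0.0814]
```

View pics/w3.png

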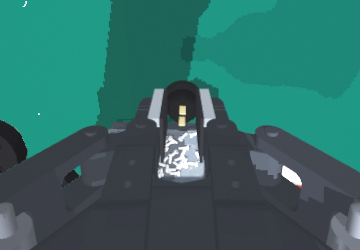

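The switch is held upright between the pads, seen at about (182,100) in the crop, tags up.

```bash
python3 - <<'E'
from h import *
env.movel([.45,.05,.24],velocity=.3)
s=env.get_state();c=calibration("wrist");p,d=camera("wrist");cv2.imwrite("pics/w4.png",p)
np.savez("w4.npz",p=p,d=d,tcp=s["tcp_pos"],q=s["orientation"],**{k:c[k] for k in c});print(s["time"],s["opening"],s["qpos"].round(2))
P=pts(c,d);Z=P[...,2];m=(Z>.033)&(Z<.040)&(abs(P[...,0]-.5)<.12)&(P[...,1]>-.1)&(P[...,1]<.19)
Q=P[m];print(len(Q),Q.min(0),Q.max(0))
np.save("rim.npy",Q)
# plan-view plot
im=np.zeros((480,640),np.uint8)
A=P[(Z>.0)&(Z<.2)];u=((.2-A[:,1])*2000).astype(int);v=((.62-A[:,0])*2000).astype(int)
k=(u>=0)&(u<640)&(v>=0)&(v<480);im[v[k],u[k]]=np.clip(A[k,2]*5000,30,255);cv2.imwrite("pics/plan.png",im)
E
```

```text
9.8167 0.015827820978596602 [ 0.16  0.23 -0.46  2.11  0.14  0.83  1.14]
1443 [ 0.4520552  -0.07057881  0.03300193] [0.59661251 0.15460756 0.03996943]
```

View pics/w4.png

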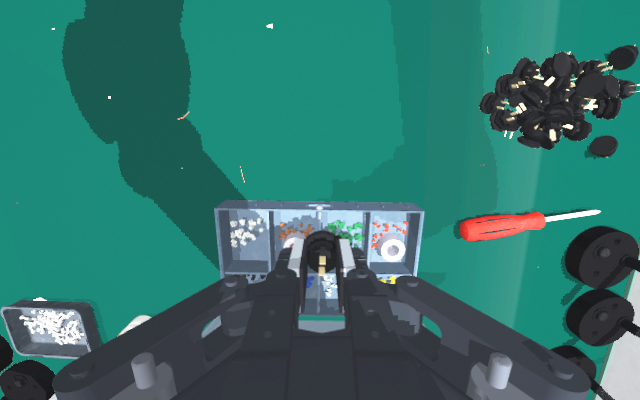

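View pics/plan.png

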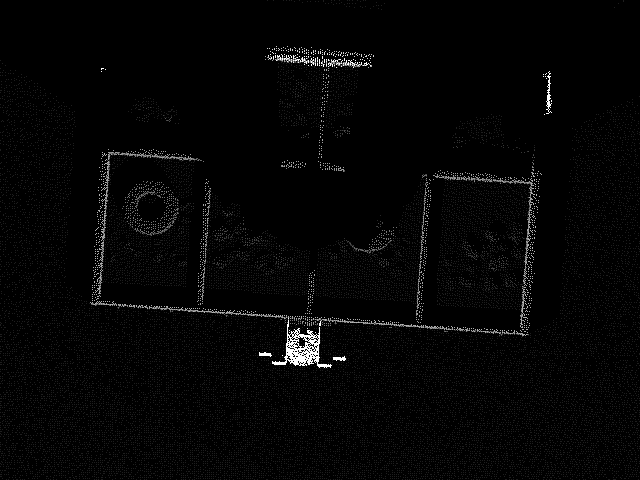

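The wrist view shows the front compartments at rows 210–270. A spacer is at (393,248) in the leftmost compartment and another at (290,245) in the third. The green-screw compartment at (345,232) is the one with the hidden switch. In the plan picture the front rim runs from (92,303) to (527,333).

```bash
python3 - <<'E'
from h import *
W=np.load("w4.npz");c={k:W[k] for k in W.files if k not in("p","d","tcp","q")};P=pts(c,W["d"]).reshape(-1,3)+[.0013,0,0]
y0=-.069;cen=np.array([.5272,.041])
A=P[(P[:,2]>.033)&(P[:,2]<.0395)]
for it in range(4):
    ca,sa=np.cos(y0),np.sin(y0); X=(A[:,:2]-cen)@np.array([[ca,-sa],[sa,ca]])
    f=X[(abs(X[:,0]+.0635)<.005)&(abs(X[:,1])<.105)&(abs(X[:,1])>.022)]
    s,b=np.polyfit(f[:,1],f[:,0],1); y0-=s
    l=X[(abs(X[:,1]-.109)<.005)&(abs(X[:,0]+.03)<.03)];r=X[(abs(X[:,1]+.109)<.005)&(abs(X[:,0]+.03)<.03)]
    print(y0,cen,len(f),s,b,np.percentile(f[:,0],[2,98]),[np.percentile(q[:,1],[2,50,98]).round(4) for q in(l,r)])
    dx=np.median(f[:,0])+.0637; dy=(np.median(l[:,1])+np.median(r[:,1]))/2
    cen=cen+np.array([ca*dx-sa*dy,sa*dx+ca*dy])
# inner edges of dividers of the target compartment
ca,sa=np.cos(y0),np.sin(y0)
B=P[(P[:,2]>.026)&(P[:,2]<.0335)];X=(B[:,:2]-cen)@np.array([[ca,-sa],[sa,ca]])
for q in(-.055,0,.055):
    m=(abs(X[:,1]-q)<.006)&(X[:,0]>-.058)&(X[:,0]<-.005);print("div",q,m.sum(),np.percentile(X[m,1],[5,50,95]).round(4))
t=W["tcp"];d=np.array([-.045,.027]);print("place",cen+[ca*d[0]-sa*d[1],sa*d[0]+ca*d[1]],y0)
np.save("box.npy",[*cen,y0])
# lid from scene & wrist
S=np.load("scene.npz");Q=pts(calibration("scene"),S["d"]).reshape(-1,3);L=(Q[:,:2]-cen)@np.array([[ca,-sa],[sa,ca]])
m=(Q[:,2]>.06)&(Q[:,2]<.2)&(abs(L[:,1])<.08)&(L[:,0]>.02)&(L[:,0]<.08)
s,b=np.polyfit(Q[m,2]-.037,L[m,0],1);print("lid slope dx/dz",s,b,"angle",np.pi/2-np.arctan(-s),Q[m,2].max())
E
```

```text
-0.07028877159120882 [0.5272 0.041 ] 348 0.0012887715912088095 -0.06493229586814263 [-0.06591122 -0.06330353] [array([0.1049, 0.1067, 0.1093]), array([-0.1102, -0.1076, -0.1059])]
-0.07074380942242463 [0.52577405 0.04064969] 345 0.00045503783121581036 -0.06357007437672768 [-0.06443233 -0.06227309] [array([0.1054, 0.1071, 0.1097]), array([-0.1098, -0.1072, -0.1055])]
-0.07074385720358323 [0.52575264 0.04061496] 345 4.778115859447443e-08 -0.06355116846892199 [-0.06440687 -0.06229985] [array([0.1054, 0.1072, 0.1097]), array([-0.1097, -0.1072, -0.1054])]
-0.07073383450236946 [0.52576351 0.04059565] 346 -1.0022701213764742e-05 -0.06356552389563222 [-0.0644185  -0.06231326] [array([0.1054, 0.1072, 0.1097]), array([-0.1097, -0.1072, -0.1054])]
div -0.055 160 [-0.0557 -0.0539 -0.053 ]
div 0 40 [-0.0008  0.0003  0.0015]
div 0.055 152 [0.0541 0.055  0.0568]
place [0.48278385 0.07070853] -0.07073383450236946
lid slope dx/dz -0.2900275378427246 0.07286657064982603 angle 1.2885135034298947 0.17554256642352764
```

```bash
python3 - <<'E'
from h import *
q=quat(-.0707);x,y=.4828,.0707
env.movel([x,y,.17],velocity=.15,rot=q)
env.movel([x,y,.125],velocity=.1)
print("hit",env.movel([x,y,.0825],velocity=.04,stop_force=3))
s=env.get_state();print(s["tcp_pos"],s["force"],s["opening"])
E
```

```text
hit True
[0.4825037  0.07071576 0.08339892] [-1.28456396  0.19937709  5.53570655] 0.015934123018174946
```

```bash
python3 - <<'E'
from h import *
x,y=.4825,.0707
env.grip(.0215)
env.movel([x,y,.16],velocity=.12)
env.movel([.42,y,.2],velocity=.2)
s=env.get_state();c=calibration("wrist");p,d=camera("wrist");print(s["time"],s["opening"])
cv2.imwrite("pics/w5.png",cv2.resize(p[180:300,220:460],None,fx=3,fy=3))
E
```

```text
13.675 0.021566881998680103
```

View pics/w5.png

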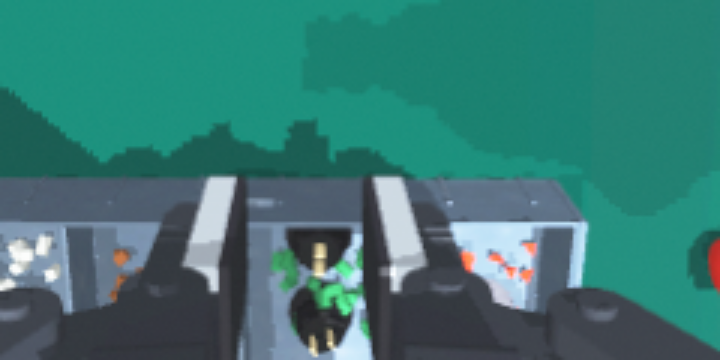

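Both switches stand in the same compartment, the new one at (318,250) and the old one at (320,320). Next I bring the closed fingers behind the lid and sweep it shut.

```bash
cat >> h.py <<'E'
def world(bx,bz,by=0.):
    cx,cy,a=np.load("box.npy"); return np.array([cx+np.cos(a)*bx-np.sin(a)*by,cy+np.sin(a)*bx+np.cos(a)*by,bz])
def corner(th,r): # TCP so that the tips' front lower corner touches the lid's outer face
    return world(.069-r*np.cos(th)+.002*np.sin(th)+.011, .037+r*np.sin(th)+.002*np.cos(th)+.073)
E
python3 - <<'E'
from h import *
env.movel([.42,.05,.30],velocity=.3); env.grip(0.)
env.movel(world(.07,.30),velocity=.25)
r=.120; z=corner(1.29,r)[2]
print(z,env.movel(world(.07,z),velocity=.15,stop_force=3))
print(env.movel(world(.07-.035,z),velocity=.05,stop_force=2))
s=env.get_state();print(s["time"],s["tcp_pos"],corner(1.29,r),s["force"],s["opening"])
E
```

```text
0.22585444945484184 True
True
16.7333 [0.56799205 0.03770541 0.24179287] [0.57430857 0.03715613 0.22585445] [-2.74758462 -0.42921661  6.22873344] -0.0001696631366800911
```

```bash
python3 - <<'E'
from h import *
env.dwell(.3);s=env.get_state();print(s["tcp_pos"],s["force"],s["torque"])
p,d=camera("scene");cv2.imwrite("pics/s2.png",cv2.resize(p[60:290,190:420],None,fx=2.5,fy=2.5))
E
```

```text
[0.56809334 0.03768076 0.24178746] [-2.19529828 -0.67756722  6.6230094 ] [-0.0465533   0.65951405  0.02593319]
```

View pics/s2.png

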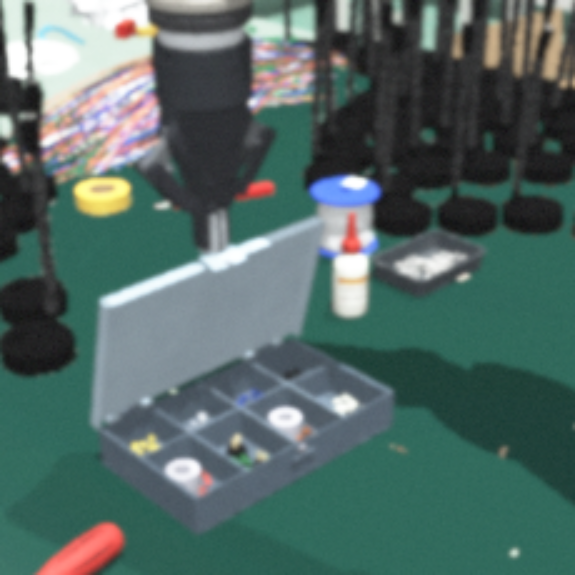

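The closed fingers are at the lid's top edge, about (215,245), barely behind it. The earlier descent stopped early, so I'll back off, read the free force, and go lower.

```bash
python3 - <<'E'
from h import *
z0=env.get_state()["tcp_pos"][2]
env.movel(world(.075,z0),velocity=.08);env.dwell(.2);print(env.get_state()["force"])
z=corner(1.29,.120)[2]
print(env.movel(world(.075,z),velocity=.05,stop_force=6));env.dwell(.2);print(env.get_state()["force"])
print(env.movel(world(.035,z),velocity=.04,stop_force=3))
s=env.get_state();print(s["time"],s["tcp_pos"],corner(1.29,.12),s["force"])
E
```

```text
[ 2.12163283 -1.6869084  18.20317867]
True
[0.62723014 0.20138861 8.33172736]
True
18.5333 [0.60552285 0.034906   0.24593644] [0.57430857 0.03715613 0.22585445] [-1.42653333 -0.424796    4.82573304]
```

```bash
python3 - <<'E'
from h import *
p,d=camera("scene");Q=pts(calibration("scene"),d);cx,cy,a=np.load("box.npy")
def bx(Q):
    D=Q[...,:2]-[cx,cy];return np.stack([D[...,0]*np.cos(a)+D[...,1]*np.sin(a),-D[...,0]*np.sin(a)+D[...,1]*np.cos(a),Q[...,2]],-1)
B=bx(Q).reshape(-1,3)
for lo,hi in((-.08,-.04),(.04,.08)):
    m=(B[:,2]>.06)&(B[:,2]<.18)&(B[:,1]>lo)&(B[:,1]<hi)&(B[:,0]>0)&(B[:,0]<.12)
    s,b=np.polyfit(B[m,2]-.037,B[m,0],1);print("lid",m.sum(),"th",np.pi/2+np.arctan(s),b,B[m,2].max(),B[m][B[m,2]>.16].mean(0))
m=(abs(B[:,1])<.03)&(B[:,2]>.13)&(B[:,2]<.28)&(B[:,0]>0)&(B[:,0]<.15);C=B[m]
for z in np.arange(.13,.28,.01):
    k=C[(C[:,2]>=z)&(C[:,2]<z+.01)]
    if len(k):print(round(z,2),len(k),k.min(0).round(3)[:2],k.max(0).round(3)[:2])
s=env.get_state();print(s["tcp_pos"],s["orientation"],s["force"],s["joint_torque"],s["qpos"].round(2))
cv2.imwrite("pics/s3.png",p[60:290,190:420])
E
```

```text
lid 651 th 1.576268783478147 0.07206338627584373 0.17587498963566767 [ 0.07139617 -0.06037812  0.16865549]
lid 814 th 1.5805545431410892 0.07154730513713929 0.17660284447838845 [0.07123627 0.06034239 0.16890123]
0.13 104 [ 0.07 -0.03] [0.077 0.03 ]
0.14 98 [ 0.071 -0.029] [0.078 0.03 ]
0.15 103 [ 0.071 -0.03 ] [0.077 0.03 ]
0.16 57 [ 0.07 -0.03] [0.077 0.029]
0.17 118 [ 0.054 -0.028] [0.085 0.029]
0.18 61 [ 0.056 -0.013] [0.087 0.014]
0.19 62 [ 0.068 -0.011] [0.086 0.016]
0.2 65 [ 0.068 -0.012] [0.088 0.017]
0.21 61 [ 0.066 -0.029] [0.087 0.028]
0.22 127 [ 0.063 -0.03 ] [0.091 0.03 ]
0.23 96 [ 0.064 -0.03 ] [0.095 0.03 ]
0.24 106 [ 0.061 -0.029] [0.096 0.02 ]
0.25 108 [ 0.061 -0.025] [0.085 0.029]
0.26 104 [ 0.06  -0.029] [0.084 0.03 ]
0.27 138 [ 0.057 -0.03 ] [0.072 0.03 ]
[0.60555578 0.03490643 0.24590761] [ 6.79298541e-03  3.60613949e-02  9.99326473e-01 -1.78483754e-04] [-0.56950724 -0.27579485  5.58787083] [-1.63267474e-01 -5.10229218e+01 -3.88037279e+00 -2.38534927e+01
  8.99840612e-03 -2.92931423e-01 -2.07675141e-03] [ 0.14  0.45 -0.4   1.77  0.21  0.95  1.16]
```

The lid has been dragged to about 1.58 rad (upright) with the fingers resting on its edge. I'll lift straight up, go behind it and sweep it forward.

```bash
python3 - <<'E'
from h import *
t=np.array(env.get_state()["tcp_pos"])
env.movel(t+[0,0,.035],velocity=.1); env.dwell(.2); f0=np.array(env.get_state()["force"]);print("free",f0)
env.movel(world(.115,t[2]+.035),velocity=.12,rot=quat(np.load("box.npy")[2]))
z=corner(1.57,.120)[2]
env.movel(world(.115,z),velocity=.1);env.dwell(.2);s=env.get_state();print(s["tcp_pos"],world(.115,z),s["force"])
print(env.movel(world(.070,z),velocity=.04,stop_force=2.5))
s=env.get_state();print(s["time"],s["tcp_pos"],corner(1.57,.12),s["force"])
E
```

```text
free [-0.96810049 -0.39356312  0.14198124]
[0.64088866 0.03252947 0.23083898] [0.64047553 0.03246807 0.23000155] [-0.04121885 -0.65138492  0.39376335]
False
21.8667 [0.59560165 0.03563421 0.22995263] [0.60746273 0.03480709 0.23000155] [ 0.36174962 -0.59558384 -0.16763028]
```

```bash
python3 - <<'E'
from h import *
for th in (1.35,1.2,1.0,.8,.6,.4,.25,.15):
    h=env.movel(corner(th,.122),velocity=.09,stop_force=15)
    s=env.get_state();print(th,h,round(s["time"],2),np.round(s["tcp_pos"]-corner(th,.122),4),s["force"].round(1))
    if h:break
p,d=camera("scene");cv2.imwrite("pics/s4.png",cv2.resize(p[60:290,190:420],None,fx=2.5,fy=2.5))
E
```

```text
1.35 False 22.18 [-0.0002  0.      0.    ] [0.2 0.1 0.9]
1.2 False 22.53 [-0. -0.  0.] [-0.1  0.2  0.5]
1.0 False 22.95 [ 0.0001 -0.0001  0.0001] [-0.5  0.7 -0.2]
0.8 False 23.37 [ 0. -0. -0.] [ 0.8 -0.  -0.3]
0.6 False 23.78 [-0. -0. -0.] [0.5 0.3 0.5]
0.4 False 24.2 [ 0.0001 -0.      0.0001] [-0.  -0.3  0.7]
0.25 False 24.55 [-0.0001 -0.     -0.0001] [-0.1  1.   0.2]
0.15 False 24.83 [-0.0001 -0.     -0.    ] [-0.9 -0.  -0.6]
```

View pics/s4.png

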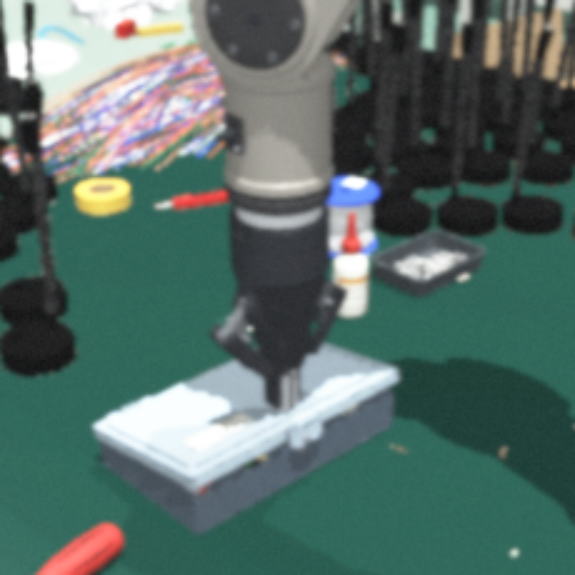

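The lid is lowered, with the fingertips at (290,405) and a small gap left at the front. Now I press on the front edge.

```bash
python3 - <<'E'
from h import *
t=np.array(env.get_state()["tcp_pos"]);env.movel(t+[0,0,.015],velocity=.1)
env.movel(world(-.055,t[2]+.015),velocity=.1);env.dwell(.2);f0=env.get_state()["force"]
h=env.movel(world(-.055,.039+.073-.003),velocity=.03,stop_force=20)
s=env.get_state();print(h,s["tcp_pos"][2]-.073,s["force"]-f0)
env.dwell(.2);s=env.get_state();print(s["tcp_pos"][2]-.073,s["force"]-f0)
env.movel(world(-.055,.16),velocity=.15);env.movel(world(-.16,.3),velocity=.3)
s=env.get_state();print(s["time"])
p,d=camera("scene");cv2.imwrite("pics/s5.png",cv2.resize(p[60:290,190:420],None,fx=2.5,fy=2.5))
B=pts(calibration("scene"),d).reshape(-1,3)
cx,cy,a=np.load("box.npy");D=B[:,:2]-[cx,cy];X=D[:,0]*np.cos(a)+D[:,1]*np.sin(a);Y=-D[:,0]*np.sin(a)+D[:,1]*np.cos(a)
m=(abs(X)<.055)&(abs(Y)<.1)&(B[:,2]>.025)&(B[:,2]<.07);sl,b=np.polyfit(X[m],B[m,2],1);print("lid angle",-sl,b,m.sum())
E
```

```text
True 0.038545397217509866 [-2.09996907 -0.64047784 12.02868195]
0.03855825543670689 [-1.97225561 -0.99884685 12.17399949]
28.1583
lid angle 0.0034922116279475003 0.03986778033177563 2686
```

View pics/s5.png

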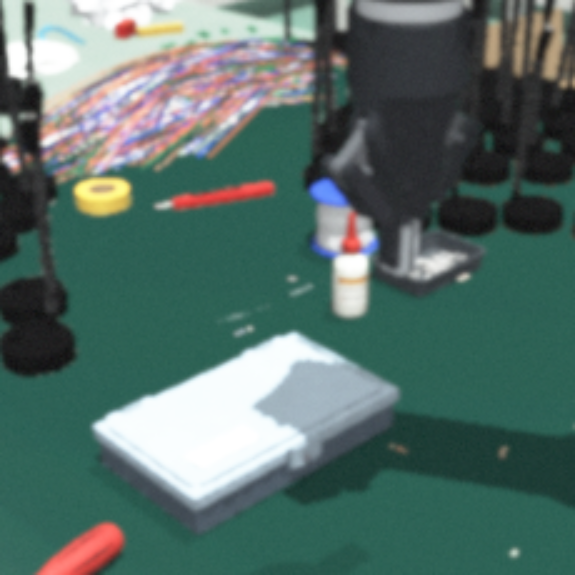

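The lid is flat (0.003 rad) and snapped shut, with the bottle, tray and screwdriver where they were and the robot clear of everything.

```bash
python3 -c "
from h import *
print(job.job_done())"
```

```text
the job is handed in; nothing more can be done
None
```

The push switch is in the front compartment beside its twin and the lid is snapped fully shut (about 0.003 rad measured); the bottle, screwdriver and tray look unmoved, and the job was handed in at about 28 s.

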